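# Unpin the dividing lathe's spindle and hold the index plunger out

## Robot

A 6-joint arm with a two-finger parallel gripper is mounted at the origin on the work surface. World frame = base frame: x ahead of the robot, y to its left, z up, the work surface at z = 0. Lengths are in m, angles in rad, forces in N, time in s.
With the tool pointing down it reaches from about 0.25 to 0.725 m from the base axis. Payload 4 kg.
Tool frame: the origin (TCP) lies on the centre line of the jaws, within the pads' length; the fingertips stand tip_reach ahead of it and the grasp point (between the pads) lies 5 mm behind it (tip_reach is the distance from the TCP to the fingertips, in m); z points along the fingers, y is the direction in which the jaws open and shut (so a half turn about z gives the same grasp; the last joint's range is limited). The gripper opens to 85 mm and grips with 20 to 120 N. Pads are 22 mm wide; open, the fingers measure 114 mm over their backs; the gripper's body (76 mm by 85 mm) begins 54 mm behind the grasp point. The pads swing forward as they close: fully open they stand 13 mm farther back than shut.
Start: joints at [-1.195, 0.241, 0.005, 1.335, 0, 1.571], TCP at [0.184, -0.465, 0.245] pointing down, gripper open.
Joint ranges: [-2.72, 2.72], [-1.05, 1.87], [-1.09, 1.28], [-1.99, 2.15], [-1.42, 1.44], [-3.14, 3.14]. Speed limits (rad/s): [2.79, 2.79, 3.14, 3.14, 3.14, 3.14].

## Interface

Orientations are given as a unit quaternion [x, y, z, w].
In Python, from workcell import * gives the robot as it stands.
- The arm moves only by the tool arm_command, never from a script. Its arguments are lists of equal length, an entry for each row: "translation": the shift along the tool's x, y, z in cm, a list of three; "turn": the turn about the tool's z in rad; "hand": the closure, from 0 (fully open) to 1 (shut). In form: {"translation": [[x, y, z], ...], "turn": [turn, ...], "hand": [hand, ...]}. A call has 1 to 5 rows; each row is the pose to reach, as a shift and turn from the pose commanded when the call began, along the tool's axes at that moment; what a row does not reach only later rows make up. A row lasts 1/12 s, in which the tool goes at most 41.7 mm and 7.16 degrees, less where a joint would pass 70% of its speed; a pose out of reach is approached as far as the arm can. A call with a gripper value outside its range is refused whole. The fingers move at their own pace and stop on an object; the grip force is fixed at half the most. Time passes only in rows, so rows that repeat a pose let the fingers close. It gives the time, the measured TCP pose, the force and the opening at its end, in the units of the state.
- get_obs(): the state, without advancing time (a new reading comes with each control period).
- camera(name): name is "scene" or "side" or "wrist"; returns (picture, depth): 400x640x3 uint8, red, green, blue; 400x640 float32, m along the optical axis (not along the pixel's ray), 0 where there is no reading.
- camera_info(name): a dict with "mtx" (3x3 intrinsics, pixels), "world_to_cam" (4x4, takes a point from world to camera coordinates). Camera axes: x right, y down, z forward; pixel columns grow to the right and rows downward; lengths in m; the calibration is good to about 2 mm. A picture is of the moment at which its call begins: read the wrist's pose just before it. camera_info takes no time and is no camera call; for the wrist camera it gives the pose at the moment of the call.
- job_done(): hands the job in, once; it reports no verdict.
Trained networks look in the newest picture that a camera, given by its name, has taken for a name from the list of things; names that differ only in an ending like _2 or _b are one class to them, and where a whole thing is asked for, a point or a joint stands for the part that bears it (a point fixed in the world has none). Each returns a list of dicts, best first, with "conf" (0 to 1); they miss things now and then, are a little off and sometimes report something else, mostly with a low value. They report only what shows in the picture. A call takes as long as a camera call.
- search_frame(camera, name): "location" ([row, column] in pixels, amid what is visible of it).
- spot_point(camera, name): "location" ([row, column] in pixels: a listed point, or the origin of a listed thing).
The state is a dict: "clock": time; "joint_pos": joint angles; "joint_vel": joint speeds; "tau": joint torques, N m; "eef_pos": TCP position; "tool_rot": TCP orientation; "ft_force": force on the tool from outside, world axes, zero at the start; "ft_torque": the same for the moment, N m; "grip_width": finger opening in m.
Only numpy, scipy, OpenCV 4.12 (cv2) and the standard library are available. Lean on these libraries where they do the work, as an engineer would, in place of code of your own. Each camera call takes 0.05 s, during which the arm holds its last target. There are 200 camera calls.

## Task

I want to turn the copper cup in the dividing lathe to its next division. Lift the headstock's dust hood until it rests open on its stop by itself, without letting it drop or bang; then pull the knob of the sprung index plunger inside fully back, clear of its hole in the index wheel, and finish while still holding it there. Leave the loose cup, mug and jar lid on the bench where they are.

Things in the scene. Friction and masses are not known exactly. Their poses are not given: they have to be found in the camera images.
- lathe: Small grey hand-indexing (dividing) lathe fixed to the bench, its place and yaw vary. Origin: on the bench under the middle of the headstock; x points away from the robot's side, y along the spindle to the outboard handwheel, z up. The headstock casing is an open-topped box 140 (x) x 150 (y) mm, walls 6 mm, rim 140 mm high, shut by the hood.
- index_wheel (a point): Centre of the index wheel inside the casing, on the spindle axis, 100 mm above the bench; axes of the lathe. Wheel: 80 mm diameter, 20 mm wide, 24 holes 10 mm deep in its rim. Along the spindle (lathe's y) the chuck, a copper cup (62 mm), scribing rest and tailstock reach from -84 to -335 mm, a handwheel and crank (94 mm) from 100 to 150 mm; all lower than 152 mm above the bench.
- hood: Grey steel dust hood over the casing, 146 x 156 mm, 50 mm deep, open below, about 0.42 kg. Origin on its hinge axis at the casing's rear (+x) rim, 142 mm above the bench, at x = 73.5, y = 0 mm of the lathe; the hinge runs along y. Its axes turn with it and equal the lathe's when shut; it spans x = -146 to 0, z = 0 to 50 mm. It hides the plunger until swung up and back.
- hood_grip (a point): Middle of the hood's handle: a round steel bar 10 mm thick, 100 mm long, parallel to the hinge, centre 32 mm above the hood's top (27 mm free under the bar), a post at each end. At x = -115, y = 0, z = 82 mm in the hood's frame (224 mm above the bench when shut). Axes of the hood.
- hood_hinge (a joint): Angle of the hood, rad: 0 shut, grows as it is lifted (turning about the lathe's +y), 1.5 resting on its stop (86 degrees). Let go below about 1.1 it falls shut, above that it tips on to the stop by its own weight and stays. Lifting takes about 3 N at the handle. No spring, no latch.
- pull_knob: Black knob of the index plunger, 28 mm diameter, 26 mm long (lowest 8 mm only 19 mm), origin at its centre, z along the plunger: the way to pull, leaning 30 degrees from vertical to the lathe's -x. Pushed in, it is at x = -37.5, y = 0, z = 165 mm of the lathe, above the rim. Under it only a sleeve (21 mm) and a 22 mm wide bracket; 45 mm or more free on either side (y).
- index_pin (a joint): Travel of the plunger, m: 0 with its 8 mm pin fully in the wheel's hole, 0.010 just out of the hole, 0.015 fully back on its stop. A spring draws it in with 5 N at 0 and 11 N fully back; no catch, it snaps in when let go.
- cup_blank: Loose copper cup, 66 mm diameter, 85 mm high, origin under its base. To be left alone.
- tea_mug: Loose white mug, 80 mm diameter plus handle, 90 mm high, origin under its base. To be left alone.
- jar_lid: Loose copper jar lid, stepped with a finial, 84 mm diameter, 58 mm high, origin under its base. To be left alone.

How it is judged:
On the way, in this order (a step that is already met when the one before it is completed fails the run):
1. the hood rests open on its stop, nobody touching it (value of joint hood_hinge above 1.42 rad and contact force between hood and anything else below 0.5 N), for 0.2 s.
2. the plunger is pulled fully back (value of joint index_pin above 0.0125 m), for 0.3 s.
At the end, for the whole second after the job is handed in: The gripper still holds the knob with the plunger at least 12.5 of its 15 mm back (pin clear of the wheel), and the hood rests untouched on its stop (within 0.08 rad) (all of step 1 and value of joint index_pin above 0.0125 m and contact force between the fingers and pull_knob above 2 N); the arm keeps its last pose, push and grip.
It fails at once if the hood is dropped or flung (faster than 5 rad/s) (velocity of joint hood_hinge above 5 rad/s or velocity of joint hood_hinge below -5 rad/s).
It fails at once if a bystander is moved by more than 20 mm (distance of any of cup_blank, tea_mug, jar_lid from where it was at the start of the episode above 0.02 m).
It also fails if it takes over 51 s, if anything falls off the work surface, if the arm or the gripper's body presses on something with over 40 N, if the wrist force passes 120 N, or if a joint passes its speed limit or range.

## Working session

There is one attempt and no reset: what is moved stays moved. The work goes in short steps, Python scripts to look and compute and a tool call to move; the robot and the scene stay as the last step left them, time stands still between calls to the robot, and variables do not carry over. Pictures are saved under pics/ and viewed, about 8 in all and at most 12, crops included, and the job is handed in when it is done.

Besides the shell and the picture viewer there is one more tool, called by a JSON object that holds its "api" and its "payload". arm_command: Moves the arm, as the interface text tells. Its arguments: {"type":"object","properties":{"translation":{"type":"array","items":{"type":"array","items":{"type":"number"}}},"turn":{"type":"array","items":{"type":"number"}},"hand":{"type":"array","items":{"type":"number"}}},"required":["translation","turn","hand"]}

```bash
mkdir -p pics
cat > h.py <<'E'
from workcell import *
import numpy as np, cv2
from scipy.spatial.transform import Rotation as R
def pt(cam,rc,dep,info=None,w=2):
    i=info or camera_info(cam); r,c=[int(round(v)) for v in rc]
    p=dep[max(r-w,0):r+w+1,max(c-w,0):c+w+1]; p=p[p>0]
    if not len(p): return None
    z=np.median(p); K=np.array(i["mtx"]); T=np.linalg.inv(np.array(i["world_to_cam"]))
    v=np.array([(rc[1]-K[0,2])/K[0,0]*z,(rc[0]-K[1,2])/K[1,1]*z,z,1]); return (T@v)[:3]
def proj(cam,p,info=None):
    i=info or camera_info(cam); q=np.array(i["world_to_cam"])@np.r_[p,1]; q=np.array(i["mtx"])@q[:3]; return q[1]/q[2],q[0]/q[2]
E
python3 - <<'E'
from h import *
o=get_obs(); print({k:np.round(v,3) for k,v in o.items()})
ims=[]
for c in("scene","side"):
    im,d=camera(c); ims.append(im)
    np.save(f"d_{c}.npy",d)
    for n in("lathe","hood","hood_grip","index_wheel","cup_blank","tea_mug","jar_lid"):
        for f in(search_frame,spot_point):
            try:
                for a in f(c,n)[:1]:
                    print(c,n,f.__name__,np.round(a["location"]),round(a["conf"],2),np.round(pt(c,a["location"],d),3))
            except Exception as e: print(c,n,f.__name__,e)
    cv2.imwrite(f"pics/{c}0.png",im[:,:,::-1])
E
```

```text
{'clock': np.float64(0.0), 'joint_pos': array([-1.195,  0.241,  0.004,  1.335, -0.   ,  1.571]), 'joint_vel': array([ 0.001,  0.001,  0.001, -0.001, -0.001, -0.001]), 'tau': array([ 2.0000e-03, -3.7232e+01,  2.5241e+01,  1.7000e-02,  0.0000e+00,
       -0.0000e+00]), 'eef_pos': array([ 0.183, -0.465,  0.244]), 'tool_rot': array([ 0.982,  0.187, -0.   , -0.001]), 'ft_force': array([-0.228,  0.184,  0.497]), 'ft_torque': array([-0.004,  0.008,  0.058]), 'grip_width': np.float64(0.085)}
scene lathe call [201. 364.] 0.71 [0.548 0.114 0.191]
scene lathe call [242. 372.] 0.77 [0.576 0.177 0.146]
scene hood call [203. 375.] 0.57 [0.534 0.13  0.191]
scene hood call [226. 347.] 0.82 [0.578 0.102 0.113]
scene hood_grip call [201. 378.] 0.66 [0.525 0.13  0.19 ]
scene hood_grip call [170. 396.] 0.83 [0.468 0.108 0.225]
scene index_wheel call [201. 364.] 0.7 [0.548 0.113 0.191]
scene cup_blank call [213. 292.] 0.6 [ 0.623 -0.052  0.022]
scene cup_blank call [226. 288.] 0.64 [ 0.658 -0.011  0.046]
scene tea_mug call [181. 242.] 0.87 [ 0.692 -0.158  0.087]
scene tea_mug call [194. 245.] 0.94 [ 0.69
[... 154 characters left out ...]
.] 0.93 [0.461 0.143 0.228]
side lathe call [271. 318.] 0.75 [0.45  0.185 0.17 ]
side hood call [234. 316.] 0.69 [0.497 0.127 0.192]
side hood call [228. 289.] 0.81 [0.552 0.146 0.191]
side hood_grip call [232. 320.] 0.68 [0.492 0.116 0.192]
side hood_grip call [222. 338.] 0.83 [0.463 0.095 0.227]
side index_wheel call [238. 326.] 0.75 [0.461 0.143 0.228]
side cup_blank call [187. 304.] 0.57 [ 0.665 -0.052  0.073]
side cup_blank call [271. 317.] 0.55 [0.452 0.184 0.169]
side tea_mug call [163. 328.] 0.63 [ 0.658 -0.164  0.081]
side tea_mug call [170. 331.] 0.94 [ 0.653 -0.168  0.052]
side jar_lid call [372. 318.] 0.87 [0.363 0.31  0.036]
side jar_lid call [372. 317.] 0.63 [0.364 0.311 0.037]
```

Run:
```python
from h import *
P={}
for c in("scene","side"):
    d=np.load(f"d_{c}.npy"); i=camera_info(c); K=np.array(i["mtx"]);T=np.linalg.inv(np.array(i["world_to_cam"]))
    print(c,T[:3,3].round(2))
    r,q=np.mgrid[:400,:640]; X=np.stack([(q-K[0,2])/K[0,0]*d,(r-K[1,2])/K[1,1]*d,d,1+0*d],-1)@T.T
    X=X[...,:3]; 
    near=(np.hypot(X[...,0]-.465,X[...,1]-.1)<.07)&(d>0)
    H=X[near&(X[...,2]>.212)&(X[...,2]<.24)]
    m=H.mean(0); u,s,v=np.linalg.svd(H[:,:2]-m[:2],full_matrices=False); t=(H[:,:2]-m[:2])@v[0]
    print("bar",len(H),m.round(4),v[0].round(3),np.percentile(t,[1,99]).round(3), H[:,2].max(), 'mid',(m[:2]+v[0]*np.percentile(t,[1,99]).mean()).round(4))
    top=(np.abs(X[...,2]-.192)<.006)&(np.hypot(X[...,0]-.52,X[...,1]-.12)<.16)&(d>0)
    print("top",cv2.minAreaRect(X[top][:,:2].astype(np.float32)*1000), np.median(X[top][:,2]))
a=[cv2.imread(f"pics/{c}0.png") for c in("scene","side")]
cv2.imwrite("pics/v1.png",np.hstack([x[90:400,120:520] for x in a]))
```

```text
scene [0.92 0.5  0.87]
bar 277 [0.4663 0.1132 0.2247] [-0.098  0.995] [-0.055  0.051] 0.2296329155325484 mid [0.4665 0.111 ]
top ((506.4028015136719, 113.49400329589844), (148.04652404785156, 157.53321838378906), 5.732888221740723) 0.19057403016425467
side [0.23 0.49 0.83]
bar 246 [0.4617 0.1145 0.2264] [-0.092  0.996] [-0.058  0.048] 0.23045636912285017 mid [0.4622 0.1097]
top ((505.30706787109375, 112.17814636230469), (147.53868103027344, 158.0596923828125), 5.357701778411865) 0.19155465075097655
```

View pics/v1.png

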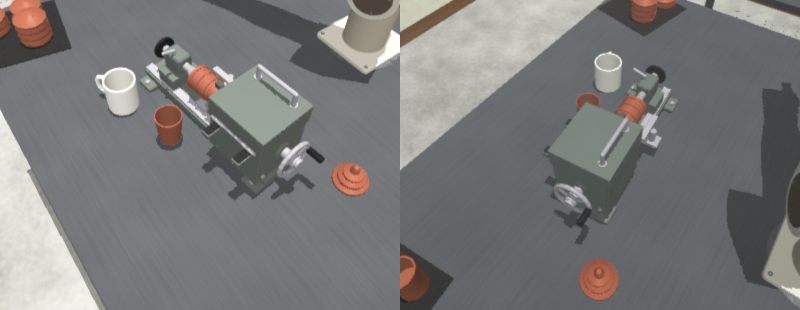

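```bash
cat >> h.py <<'E'
def plan(target,yaw,rows=5,start=None,y0=None):
    """chain of calls: per-row tool shift in cm + turn; yaw=world angle of tool x"""
    o=get_obs(); p=np.array(o["eef_pos"]) if start is None else start
    x=R.from_quat(o["tool_rot"]).as_matrix()[:,0]; y=np.arctan2(x[1],x[0]) if y0 is None else y0
    target=np.array(target); dy=(yaw-y+np.pi)%(2*np.pi)-np.pi
    n=int(np.ceil(max(np.linalg.norm(target-p)/.04/5, abs(dy)/.12/5,.2))); 
    for k in range(n):
        c,s=np.cos(y),np.sin(y); d=(target-p)/n
        print("shift cm",np.round([ (c*d[0]+s*d[1])*100,(s*d[0]-c*d[1])*100,-d[2]*100],2),"turn",round(-dy/n,3))
        p=p; y=y+dy/n;
E
python3 - <<'E'
import workcell
from h import *
print([n for n in dir(workcell) if not n.startswith('__')]); print(getattr(workcell,'tip_reach',None))
print(R.from_quat(get_obs()["tool_rot"]).as_matrix().round(3))
plan([.4645,.110,.31],np.pi/2+.096)
E
```

```text
['Unreachable', 'camera', 'camera_info', 'get_obs', 'job_done', 'search_frame', 'spot_point', 'tip_reach']
0.014
[[ 0.93   0.367 -0.   ]
 [ 0.367 -0.93  -0.   ]
 [-0.    -0.    -1.   ]]
shift cm [ 11.81 -10.8   -1.62] turn -0.323
shift cm [14.63 -6.49 -1.62] turn -0.323
shift cm [15.93 -1.52 -1.62] turn -0.323
shift cm [15.59  3.61 -1.62] turn -0.323
```

{"api": "arm_command", "payload": {"translation": [[2.4,-2.2,-0.4],[4.8,-4.4,-0.7],[7.2,-6.6,-1.0],[9.6,-8.8,-1.3],[11.8,-10.8,-1.6]], "turn": [-0.065,-0.13,-0.195,-0.26,-0.323], "hand": [0,0,0,0,0]}}

```text
clock: 1.92
eef_pos: [0.2539, -0.3198, 0.2615]
tool_rot: [0.939, 0.344, 0.0, -0.0]
ft_force: [0.2, 0.2, -0.4]
grip_width: 0.0853
```

{"api": "arm_command", "payload": {"translation": [[2.9,-1.3,-0.4],[5.8,-2.6,-0.7],[8.7,-3.9,-1.0],[11.6,-5.2,-1.3],[14.6,-6.5,-1.6]], "turn": [-0.065,-0.13,-0.195,-0.26,-0.323], "hand": [0,0,0,0,0]}}

```text
clock: 2.33
eef_pos: [0.3239, -0.1763, 0.2777]
tool_rot: [0.872, 0.49, 0.0, 0.0]
ft_force: [0.6, 0.5, -0.6]
grip_width: 0.0858
```

{"api": "arm_command", "payload": {"translation": [[3.2,-0.3,-0.4],[6.4,-0.6,-0.7],[9.6,-0.9,-1.0],[12.8,-1.2,-1.3],[15.9,-1.5,-1.6]], "turn": [-0.065,-0.13,-0.195,-0.26,-0.323], "hand": [0,0,0,0,0]}}

```text
clock: 2.75
eef_pos: [0.3942, -0.0325, 0.2937]
tool_rot: [0.781, 0.624, 0.0, 0.0]
ft_force: [0.1, -0.4, -0.3]
grip_width: 0.0853
```

{"api": "arm_command", "payload": {"translation": [[3.1,0.7,-0.4],[6.2,1.4,-0.7],[9.3,2.1,-1.0],[12.4,2.8,-1.3],[15.6,3.6,-1.6]], "turn": [-0.065,-0.13,-0.195,-0.26,-0.323], "hand": [0.3,0.3,0.3,0.3,0.3]}}

```text
clock: 3.17
eef_pos: [0.4641, 0.1114, 0.3096]
tool_rot: [0.671, 0.742, 0.0, 0.0]
ft_force: [0.7, -0.4, 0.0]
grip_width: 0.0599
```

Run:
```python
from h import *
camera("wrist")
o=get_obs(); print(o["clock"],o["eef_pos"].round(4),o["joint_pos"].round(3),o["grip_width"],o["ft_force"].round(2))
i=camera_info("wrist"); im,d=camera("wrist"); cv2.imwrite("pics/w1.png",im[:,:,::-1])
for a in spot_point("wrist","hood_grip")[:2]: print(a["conf"],np.round(a["location"]),pt("wrist",a["location"],d,i).round(4))
K=np.array(i["mtx"]);T=np.linalg.inv(np.array(i["world_to_cam"]))
r,q=np.mgrid[:400,:640]; X=(np.stack([(q-K[0,2])/K[0,0]*d,(r-K[1,2])/K[1,1]*d,d,1+0*d],-1)@T.T)[...,:3]
m=(d>0)&(np.hypot(X[...,0]-.465,X[...,1]-.11)<.065)&(X[...,2]>.213)&(X[...,2]<.235); H=X[m]
print(len(H),H.min(0).round(3) if len(H) else 0,H.max(0).round(3) if len(H) else 0)
if len(H):
    print(cv2.minAreaRect((H[:,:2]*1000).astype(np.float32)),H.mean(0).round(4), np.percentile(H[:,2],95))
plan([.4645,.110,.214],np.pi/2+.096)
```

```text
3.2167 [0.4671 0.1161 0.3094] [0.241 0.182 0.096 1.481 0.004 1.706] 0.05969224011986925 [3.4  3.09 0.4 ]
0.64 [222. 311.] [0.4617 0.1063 0.2285]
2102 [0.454 0.052 0.213] [0.473 0.161 0.231]
((463.596923828125, 106.68460083007812), (9.849706649780273, 109.18669128417969), 5.441056251525879) [0.4631 0.1108 0.2278] 0.22955676429677502
shift cm [-0.15 -0.01  9.49] turn 0.004
```

View pics/w1.png

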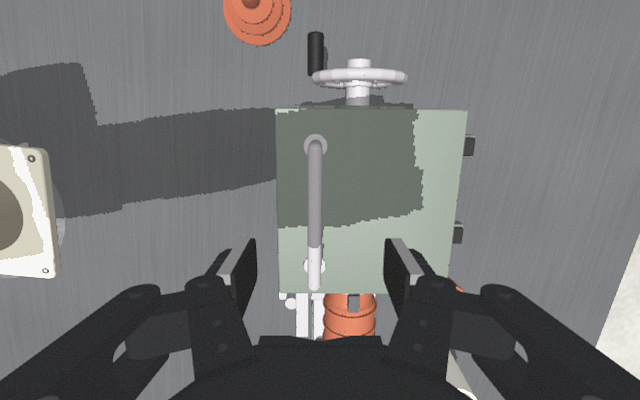

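{"api": "arm_command", "payload": {"translation": [[-0.3,0,2.5],[-0.4,-0.1,5.0],[-0.4,-0.1,7.5],[-0.4,-0.1,8.6],[-0.4,-0.1,8.6]], "turn": [0,0,0,0,0], "hand": [0.3,0.3,0.3,0.3,0.3]}}

```text
clock: 3.73
eef_pos: [0.4605, 0.104, 0.2203]
tool_rot: [0.673, 0.74, -0.003, -0.002]
ft_force: [-0.9, -0.3, -0.6]
grip_width: 0.0596
```

{"api": "arm_command", "payload": {"translation": [[0,0,0],[0,0,0],[0,0,0],[0,0,0],[0,0,0]], "turn": [0,0,0,0,0], "hand": [0.5,0.7,0.9,1,1]}}

```text
clock: 4.15
eef_pos: [0.4643, 0.1057, 0.2248]
tool_rot: [0.672, 0.74, 0.001, 0.001]
ft_force: [1.0, -0.9, 3.2]
grip_width: 0.0076
```

{"api": "arm_command", "payload": {"translation": [[0,0,0],[0,0,0],[0,0,0],[0,0,0]], "turn": [0,0,0,0], "hand": [1,1,1,1]}}

```text
clock: 4.48
eef_pos: [0.4644, 0.1057, 0.2248]
tool_rot: [0.672, 0.741, 0.001, 0.001]
ft_force: [0.3, -0.7, 6.6]
grip_width: 0.0077
```

Run:
```python
import numpy as np
r=np.hypot(115,82)/10;a0=np.arctan2(82,-115)
f=lambda t:np.array([0,r*np.cos(a0-t),-r*np.sin(a0-t)])
for k in range(5):
    t0=.3*k
    print(t0,[(f(t0+.06*j)-f(t0)).round(2).tolist() for j in range(1,6)])
```

```text
0.0 [[0.0, 0.51, -0.67], [0.0, 1.06, -1.32], [0.0, 1.65, -1.93], [0.0, 2.28, -2.5], [0.0, 2.94, -3.03]]
0.3 [[0.0, 0.69, -0.49], [0.0, 1.41, -0.94], [0.0, 2.15, -1.35], [0.0, 2.92, -1.71], [0.0, 3.7, -2.03]]
0.6 [[0.0, 0.8, -0.27], [0.0, 1.62, -0.49], [0.0, 2.45, -0.66], [0.0, 3.29, -0.78], [0.0, 4.14, -0.84]]
0.8999999999999999 [[0.0, 0.85, -0.02], [0.0, 1.69, 0.01], [0.0, 2.54, 0.1], [0.0, 3.37, 0.23], [0.0, 4.2, 0.42]]
1.2 [[0.0, 0.81, 0.23], [0.0, 1.61, 0.51], [0.0, 2.39, 0.84], [0.0, 3.15, 1.22], [0.0, 3.89, 1.64]]
```

{"api": "arm_command", "payload": {"translation": [[0,0.5,-0.67],[0,1.06,-1.32],[0,1.65,-1.93],[0,2.28,-2.5],[0,2.94,-3.03]], "turn": [0,0,0,0,0], "hand": [1,1,1,1,1]}}

```text
clock: 4.9
eef_pos: [0.4891, 0.1081, 0.2524]
tool_rot: [0.672, 0.741, -0.004, -0.003]
ft_force: [-7.4, -0.8, 3.8]
grip_width: 0.0076
```

{"api": "arm_command", "payload": {"translation": [[0,0.7,-0.5],[0,1.4,-0.94],[0,2.15,-1.35],[0,2.92,-1.7],[0,3.7,-2.03]], "turn": [0,0,0,0,0], "hand": [1,1,1,1,1]}}

```text
clock: 5.32
eef_pos: [0.5265, 0.1118, 0.2752]
tool_rot: [0.672, 0.741, -0.002, -0.002]
ft_force: [-7.7, -1.5, 11.2]
grip_width: 0.0075
```

{"api": "arm_command", "payload": {"translation": [[0,0.8,-0.4],[0,1.6,-0.65],[0,2.45,-0.8],[0,3.3,-0.95],[0,4.1,-1.0]], "turn": [0,0,0,0,0], "hand": [1,1,1,1,1]}}

```text
clock: 5.73
eef_pos: [0.5695, 0.1159, 0.286]
tool_rot: [0.672, 0.741, -0.0, 0.0]
ft_force: [-4.6, -1.4, 10.8]
grip_width: 0.0074
```

Run:
```python
from h import *
o=get_obs(); print(o["eef_pos"].round(4),o["ft_force"].round(2),o["ft_torque"].round(2))
a=[camera(c)[0][90:400,150:550,::-1] for c in("scene","side")]
cv2.imwrite("pics/v2.png",np.hstack(a))
```

```text
[0.5695 0.1159 0.286 ] [-4.65 -1.36 10.81] [-0.42  1.48  0.02]
```

View pics/v2.png

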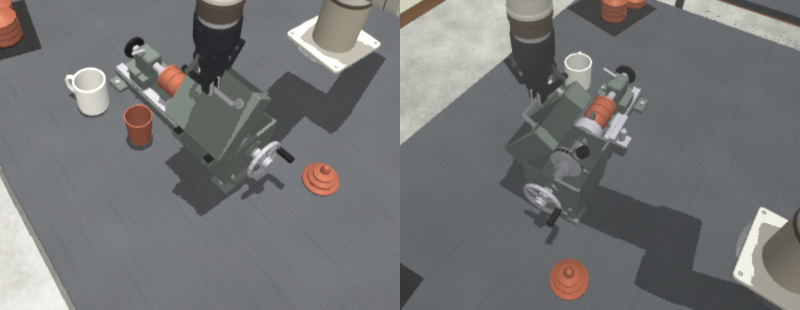

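The hood is half open with the bar in the grip, and the wheel and black knob show at about (580,150) in the side view. Continuing along the arc.

{"api": "arm_command", "payload": {"translation": [[0,0.85,-0.02],[0,1.7,0.0],[0,2.54,0.1],[0,3.37,0.23],[0,4.2,0.42]], "turn": [0,0,0,0,0], "hand": [1,1,1,1,1]}}

```text
clock: 6.25
eef_pos: [0.6117, 0.12, 0.2807]
tool_rot: [0.672, 0.741, -0.0, 0.0]
ft_force: [1.2, -0.5, 4.7]
grip_width: 0.0076
```

{"api": "arm_command", "payload": {"translation": [[0,0.8,0.23],[0,1.6,0.5],[0,2.3,0.8],[0,2.9,1.05],[0,3.5,1.4]], "turn": [0,0,0,0,0], "hand": [1,1,1,1,1]}}

```text
clock: 6.67
eef_pos: [0.6472, 0.1234, 0.2655]
tool_rot: [0.672, 0.741, -0.0, 0.0]
ft_force: [1.3, -1.3, 3.3]
grip_width: 0.0077
```

{"api": "arm_command", "payload": {"translation": [[0,0,0],[0,0,0],[0,0.2,0],[0,0.2,0],[0,0.2,0]], "turn": [0,0,0,0,0], "hand": [0.9,0.78,0.78,0.78,0.78]}}

```text
clock: 7.08
eef_pos: [0.6483, 0.124, 0.2653]
tool_rot: [0.672, 0.741, -0.0, -0.0]
ft_force: [0.3, 0.2, -0.3]
grip_width: 0.0189
```

Run:
```python
from h import *
o=get_obs(); print(o["eef_pos"].round(4),o["grip_width"],o["ft_force"].round(2),o["ft_torque"].round(2))
im,d=camera("wrist"); s,_=camera("scene")
cv2.imwrite("pics/v3.png",np.hstack([cv2.resize(im[:,:,::-1],(480,300)),s[90:390,230:550,::-1]]))
```

```text
[0.6483 0.124  0.2653] 0.01894932611164622 [ 0.3   0.24 -0.29] [0.02 0.05 0.03]
```

View pics/v3.png

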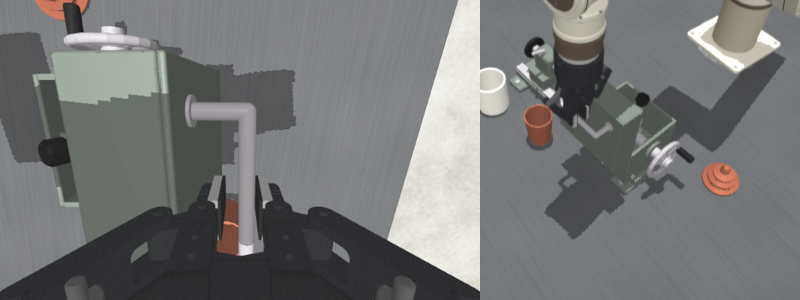

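{"api": "arm_command", "payload": {"translation": [[0,0.3,0],[0,0.3,-2],[0,0.3,-5],[0,0.3,-8],[0,0.3,-10]], "turn": [0,0,0,0,0], "hand": [0.78,0.78,0.78,0.78,0.78]}}

```text
clock: 7.6
eef_pos: [0.6517, 0.1241, 0.369]
tool_rot: [0.672, 0.741, 0.001, 0.001]
ft_force: [0.9, -0.1, 0.6]
grip_width: 0.0193
```

Run:
```python
from h import *
res={}
for c in("scene","side"):
    im,d=camera(c); i=camera_info(c); K=np.array(i["mtx"]);T=np.linalg.inv(np.array(i["world_to_cam"]))
    r,q=np.mgrid[:400,:640]; X=(np.stack([(q-K[0,2])/K[0,0]*d,(r-K[1,2])/K[1,1]*d,d,1+0*d],-1)@T.T)[...,:3]
    for a in spot_point(c,"pull_knob")[:1]: print(c,"knob",np.round(a["location"]),round(a["conf"],2),np.round(pt(c,a["location"],d),4))
    for a in spot_point(c,"hood_grip")[:1]: print(c,"grip",np.round(a["location"]),round(a["conf"],2),np.round(pt(c,a["location"],d),4))
    blk=(im.max(2)<60)&(d>0)&(np.hypot(X[...,0]-.469,X[...,1]-.109)<.04)&(X[...,2]>.143)&(X[...,2]<.2)
    H=X[blk]; print(len(H),np.percentile(H,[2,50,98],axis=0).round(4) if len(H) else None, np.argwhere(blk).mean(0))
    cv2.imwrite(f"pics/{c}3.png",im[:,:,::-1])
    g=(np.hypot(X[...,0]-.65,X[...,1]-.127)<.09)&(X[...,2]>.22)&(X[...,2]<.31)&(d>0); print("hood-ish top z",np.percentile(X[g],[1,50,99],axis=0).round(3))
o=get_obs(); print(o["eef_pos"].round(4),o["ft_force"].round(2),o["joint_pos"].round(2),o["clock"])
plan([.469,.109,.28],np.pi+.096)
```

```text
scene knob [191. 392.] 0.55 [0.4745 0.1173 0.1727]
scene grip [207. 324.] 0.71 [0.6544 0.1251 0.2637]
153 [[0.4564 0.0993 0.1592]
 [0.4729 0.1135 0.1729]
 [0.4819 0.1228 0.1798]] [189.36601307 392.03267974]
hood-ish top z [[0.57  0.055 0.222]
 [0.615 0.138 0.274]
 [0.659 0.201 0.291]]
side knob [240. 331.] 0.61 [0.467  0.1124 0.1791]
side grip [176. 257.] 0.88 [0.6538 0.1172 0.2667]
127 [[0.4523 0.0994 0.164 ]
 [0.4633 0.1133 0.1751]
 [0.4765 0.122  0.1811]] [241.92913386 332.33070866]
hood-ish top z [[0.567 0.051 0.228]
 [0.601 0.132 0.289]
 [0.655 0.2   0.292]]
[0.6514 0.124  0.364 ] [ 0.28  0.14 -0.11] [0.19 0.63 0.91 1.85 0.   1.66] 7.9
shift cm [ 0.09 -6.1   2.8 ] turn -0.523
shift cm [ 3.13 -5.24  2.8 ] turn -0.523
shift cm [ 5.33 -2.98  2.8 ] turn -0.523
```

{"api": "arm_command", "payload": {"translation": [[0,-1.2,0],[0,-2.4,0],[0,-3.6,0],[0,-4.9,0],[0.1,-6.1,0]], "turn": [-0.105,-0.21,-0.315,-0.42,-0.523], "hand": [0.78,0.78,0.78,0.78,0.78]}}

```text
clock: 8.32
eef_pos: [0.5895, 0.1188, 0.3638]
tool_rot: [0.455, 0.89, -0.001, -0.001]
ft_force: [-0.2, -0.1, 0.5]
grip_width: 0.0184
```

{"api": "arm_command", "payload": {"translation": [[0.6,-1,0],[1.2,-2.1,0],[1.9,-3.2,0],[2.5,-4.2,0],[3.1,-5.2,0]], "turn": [-0.105,-0.21,-0.315,-0.42,-0.523], "hand": [0.6,0.5,0.4,0.3,0.3]}}

```text
clock: 8.73
eef_pos: [0.5291, 0.1139, 0.364]
tool_rot: [0.21, 0.978, -0.001, -0.002]
ft_force: [-0.1, 1.0, -0.1]
grip_width: 0.0599
```

{"api": "arm_command", "payload": {"translation": [[1.1,-0.6,0],[2.1,-1.2,0],[3.2,-1.8,2],[4.3,-2.4,5],[5.3,-3,8]], "turn": [-0.105,-0.21,-0.315,-0.42,-0.523], "hand": [0.3,0.3,0.3,0.3,0.3]}}

```text
clock: 9.15
eef_pos: [0.4687, 0.1087, 0.2841]
tool_rot: [-0.05, 0.999, 0.0, 0.0]
ft_force: [-0.2, -0.1, -1.3]
grip_width: 0.0594
```

Run:
```python
from h import *
camera("side")
o=get_obs(); print(o["clock"],o["eef_pos"].round(4),o["joint_pos"].round(3),o["grip_width"],o["ft_force"].round(2))
i=camera_info("wrist"); im,d=camera("wrist"); cv2.imwrite("pics/w4.png",im[:,:,::-1])
for a in spot_point("wrist","pull_knob")[:2]: print(a["conf"],np.round(a["location"]),pt("wrist",a["location"],d,i).round(4))
print(proj("wrist",[.469,.1095,.165],i))
K=np.array(i["mtx"]);T=np.linalg.inv(np.array(i["world_to_cam"]))
r,q=np.mgrid[:400,:640]; X=(np.stack([(q-K[0,2])/K[0,0]*d,(r-K[1,2])/K[1,1]*d,d,1+0*d],-1)@T.T)[...,:3]
m=(im.max(2)<60)&(d>0)&(np.hypot(X[...,0]-.465,X[...,1]-.11)<.04)&(X[...,2]>.145)&(X[...,2]<.19); H=X[m]
print(len(H),np.percentile(H,[1,50,99],axis=0).round(4) if len(H) else 0)
plan([.466,.1095,.166],np.pi+.096)
```

```text
9.2 [0.459  0.1066 0.2739] [0.228 0.191 0.016 1.419 0.    0.124] 0.06030789327310135 [ -9.78  -1.55 -10.33]
0.86 [212. 320.] [0.4626 0.1057 0.1769]
0.68 [118. 482.] [0.3752 0.2791 0.0365]
(np.float64(216.3683688757812), np.float64(324.42807884290886))
1032 [[0.452  0.0936 0.1685]
 [0.4634 0.106  0.1764]
 [0.4795 0.1182 0.1819]]
shift cm [-1.00e-02  1.50e-01  1.16e+01] turn -0.003
```

View pics/w4.png

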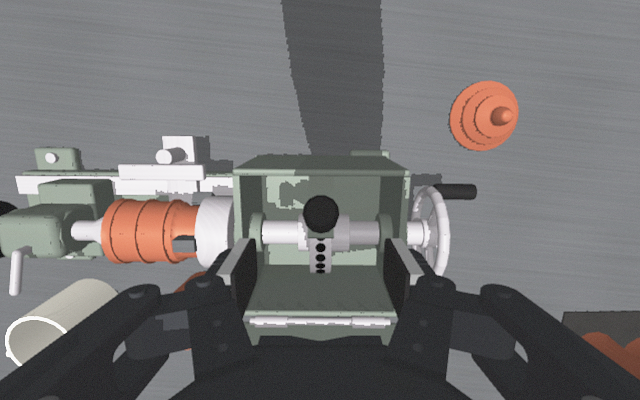

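{"api": "arm_command", "payload": {"translation": [[0.1,0,3.5],[0.2,0,7],[0.2,0,10],[0.2,0,11.5],[0.2,0,11.9]], "turn": [0,0,0,0,0], "hand": [0.3,0.3,0.3,0.3,0.3]}}

```text
clock: 9.72
eef_pos: [0.4695, 0.1089, 0.1661]
tool_rot: [-0.046, 0.999, -0.0, -0.0]
ft_force: [0.1, -0.1, 0.9]
grip_width: 0.0593
```

{"api": "arm_command", "payload": {"translation": [[0,0,0],[0,0,0],[0,0,0]], "turn": [0,0,0], "hand": [0.3,0.3,0.3]}}

```text
clock: 9.97
eef_pos: [0.4704, 0.1092, 0.1691]
tool_rot: [-0.047, 0.999, 0.0, 0.002]
ft_force: [0.7, 0.8, 0.1]
grip_width: 0.0596
```

Run:
```python
from h import *
o=get_obs(); i=camera_info("wrist"); im,d=camera("wrist"); s,_=camera("side")
print(o["clock"],o["eef_pos"].round(4),o["grip_width"],o["ft_force"].round(2))
for a in spot_point("wrist","pull_knob")[:1]: print(a["conf"],np.round(a["location"]),pt("wrist",a["location"],d,i).round(4))
cv2.imwrite("pics/v5.png",np.hstack([cv2.resize(im[:,:,::-1],(480,300)),s[90:390,210:530,::-1]]))
```

```text
9.9667 [0.4704 0.1092 0.1691] 0.0596384494172286 [0.73 0.84 0.14]
0.65 [253. 317.] [0.4613 0.1056 0.1761]
```

View pics/v5.png

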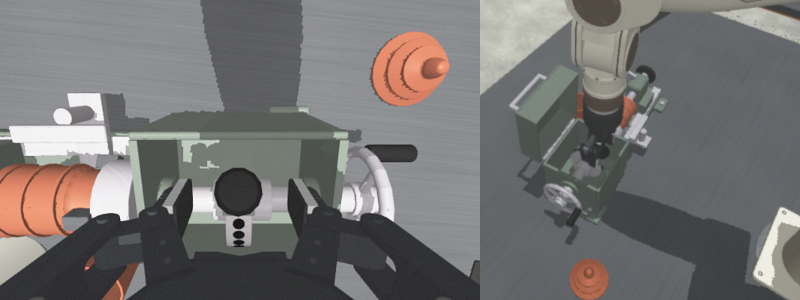

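{"api": "arm_command", "payload": {"translation": [[0.4,0,0.2],[0.4,0,0.3],[0.4,0,0.3],[0.4,0,0.3],[0.4,0,0.3]], "turn": [0,0,0,0,0], "hand": [0.3,0.4,0.5,0.6,0.7]}}

```text
clock: 10.53
eef_pos: [0.4639, 0.1074, 0.1639]
tool_rot: [-0.047, 0.999, -0.001, 0.0]
ft_force: [-2.1, 0.5, 1.8]
grip_width: 0.0265
```

{"api": "arm_command", "payload": {"translation": [[0,0,0],[0,0,0],[0,0,0],[0,0,0],[0,0,0]], "turn": [0,0,0,0,0], "hand": [0.8,1,1,1,1]}}

```text
clock: 10.95
eef_pos: [0.4639, 0.1075, 0.164]
tool_rot: [-0.047, 0.999, -0.001, 0.0]
ft_force: [-1.8, -5.5, 5.7]
grip_width: 0.026
```

{"api": "arm_command", "payload": {"translation": [[0.15,0,-0.26],[0.3,0,-0.52],[0.45,0,-0.78],[0.6,0,-1.04],[0.75,0,-1.3]], "turn": [0,0,0,0,0], "hand": [1,1,1,1,1]}}

```text
clock: 11.37
eef_pos: [0.4573, 0.1068, 0.1754]
tool_rot: [-0.047, 0.999, -0.001, 0.0]
ft_force: [7.3, -3.0, -9.5]
grip_width: 0.0261
```

{"api": "arm_command", "payload": {"translation": [[0,0,0],[0,0,0],[0,0,0],[0,0,0],[0,0,0]], "turn": [0,0,0,0,0], "hand": [1,1,1,1,1]}}

```text
clock: 11.78
eef_pos: [0.4575, 0.1068, 0.1752]
tool_rot: [-0.047, 0.999, -0.001, 0.0]
ft_force: [5.2, -3.7, -9.0]
grip_width: 0.0256
```

{"api": "arm_command", "payload": {"translation": [[0.05,0,-0.09],[0.1,0,-0.17],[0.13,0,-0.23],[0.13,0,-0.23],[0.13,0,-0.23]], "turn": [0,0,0,0,0], "hand": [1,1,1,1,1]}}

```text
clock: 12.2
eef_pos: [0.4564, 0.1067, 0.1772]
tool_rot: [-0.047, 0.999, -0.001, 0.0]
ft_force: [7.3, -3.9, -11.6]
grip_width: 0.026
```

{"api": "arm_command", "payload": {"translation": [[0,0,0],[0,0,0],[0,0,0],[0,0,0],[0,0,0]], "turn": [0,0,0,0,0], "hand": [1,1,1,1,1]}}

```text
clock: 12.62
eef_pos: [0.4564, 0.1067, 0.1772]
tool_rot: [-0.047, 0.999, -0.001, 0.0]
ft_force: [7.1, -4.7, -11.4]
grip_width: 0.026
```

Run:
```python
from h import *
w,_=camera("wrist"); s,d=camera("scene")
for a in spot_point("scene","hood_grip")[:1]: print(a["conf"],pt("scene",a["location"],d).round(4))
o=get_obs(); print(o["clock"],o["eef_pos"].round(4),o["ft_force"].round(2),o["grip_width"])
cv2.imwrite("pics/v6.png",np.hstack([cv2.resize(w[:,:,::-1],(480,300)),s[90:390,210:530,::-1]]))
```

```text
0.92 [0.6481 0.1299 0.2641]
12.7667 [0.4564 0.1067 0.1772] [  7.6   -4.46 -12.19] 0.025645219005577157
```

View pics/v6.png

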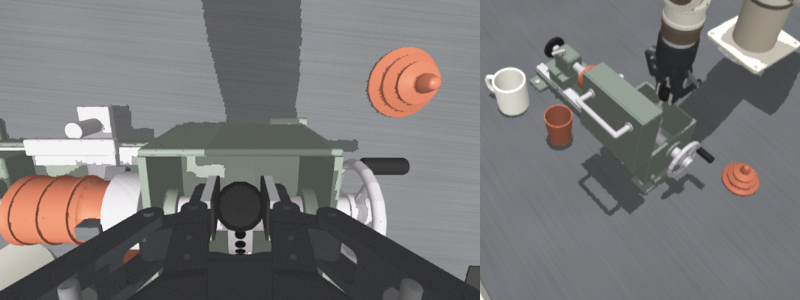

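The hood stands open and untouched (handle around (615,115)). The knob is held between the pads at (205,240), and the loose items are where they were.

```bash
python3 -c "
from workcell import *
print(job_done()); o=get_obs(); print(o['clock'],o['eef_pos'],o['ft_force'])"
```

```text
the job is handed in; nothing more can be done
None
the job is handed in; nothing more can be done
```

I opened the hood and pulled the index plunger back to its stop. I handed the job in at about 12.8 s of the 51 s allowed, with the gripper still holding the knob. No verdict is reported, and I can't read the hood and plunger joints directly, so these checks come from the arm's readings and the cameras.

- **Hood:** I lifted it by the handle along its arc at about 0.7 rad/s and let go at roughly 1.46 rad. In the last picture it stands open with nothing touching it. The handle measured about (0.648, 0.130, 0.264) m, where the stop should put it at about (0.652, 0.127, 0.262) m.
- **Plunger:** the gripper moved 15.2 mm along the pull direction. The pull force was about 14 N, above the spring's 11 N, so the plunger should be on its stop. The gripper opening stayed at 26 mm, so the knob is still held.
- **Loose items:** the cup, mug and jar lid look unmoved in the last picture; I did not re-measure them.

**Disagreements:** the gripper opening read about 2 mm under the true size on both the handle and the knob, which looks like a sensor offset. Camera estimates of the knob's sideways position differed by 3 to 5 mm, so I checked it was centred between the fingers in the wrist picture before closing.

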